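Fit the casting flasks over their wax trees

TASK

Get the wax trees ready for investing: gently lower each of the four steel flasks over the tree on the rubber base of its own size, smallest flask on smallest base and so on up to the largest, without dropping it. Leave every flask upright, fully down on its base all round, and let go of it. Don't shove or knock over the little amber bottle and the white flux dish standing among them.

Things in the scene. Friction and masses are not known exactly. Their poses are not given: they have to be found in the camera images.
- flask_a: The smallest of four plain stainless steel casting flasks: an upright tube open at both ends, outer diameter 30 mm, wall 2.5 mm (bore 25 mm), height 42 mm, loose, standing on the bench. Origin: centre of its underside; z axis along the tube, up.
- flask_b: The second smallest of four plain stainless steel casting flasks: an upright tube open at both ends, outer diameter 42 mm, wall 2.5 mm (bore 37 mm), height 48 mm, loose, standing on the bench. Origin: centre of its underside; z axis along the tube, up.
- flask_c: The second largest of four plain stainless steel casting flasks: an upright tube open at both ends, outer diameter 54 mm, wall 2.5 mm (bore 49 mm), height 54 mm, loose, standing on the bench. Origin: centre of its underside; z axis along the tube, up.
- flask_d: The largest of four plain stainless steel casting flasks: an upright tube open at both ends, outer diameter 66 mm, wall 2.5 mm (bore 61 mm), height 62 mm, loose, standing on the bench. Origin: centre of its underside; z axis along the tube, up.
- base_a: The smallest of four fixed grey rubber sprue bases: disc 44 mm across, 10 mm thick; on it a round plug 14 mm across, straight for 4 mm, then a cone to 12 mm above the disc; on that a stiff blue wax tree 10 mm across, top 40 mm above the bench. The 30 mm flask goes over tree and plug (5.5 mm play each way) and stands flat on the disc. Origin: centre of the underside, on the bench; z up.
- base_b: The second smallest of four fixed grey rubber sprue bases: disc 56 mm across, 10 mm thick; on it a round plug 26 mm across, straight for 4 mm, then a cone to 12 mm above the disc; on that a stiff blue wax tree 16 mm across, top 46 mm above the bench. The 42 mm flask goes over tree and plug (5.5 mm play each way) and stands flat on the disc. Origin: centre of the underside, on the bench; z up.
- base_c: The second largest of four fixed grey rubber sprue bases: disc 68 mm across, 10 mm thick; on it a round plug 38 mm across, straight for 4 mm, then a cone to 12 mm above the disc; on that a stiff blue wax tree 26 mm across, top 52 mm above the bench. The 54 mm flask goes over tree and plug (5.5 mm play each way) and stands flat on the disc. Origin: centre of the underside, on the bench; z up.
- base_d: The largest of four fixed grey rubber sprue bases: disc 80 mm across, 10 mm thick; on it a round plug 50 mm across, straight for 4 mm, then a cone to 12 mm above the disc; on that a stiff blue wax tree 34 mm across, top 60 mm above the bench. The 66 mm flask goes over tree and plug (5.5 mm play each way) and stands flat on the disc. Origin: centre of the underside, on the bench; z up.
- bottle: Small amber glass bottle with a black cap, 28 mm in diameter, 64 mm tall, loose, standing among the flasks and bases; a bystander. Origin: centre of its underside; z up.
- dish: Small white porcelain flux dish, 44 mm across the rim, 18 mm high, loose, standing among the flasks and bases; a bystander. Origin: centre of its underside; z up.
Mind the look-alikes: they are no part of the job. Leave any pink or red look-alike of the base_a alone.

How it is judged:
At the end, for the whole second after the job is handed in: Each flask stands on the base of its own size: axis within 8 mm of the base's axis, underside within 3 mm of the top of the rubber disc (10 mm above the bench), tilted less than 0.06 rad, at rest and released (horizontal distance between flask_a and base_a below 0.008 m and z of flask_a in the frame of base_a between 0.007 and 0.013 m and angle between each of flask_a, flask_b, flask_c, flask_d's own z axis and vertical below 0.06 rad and linear speed of each of flask_a, flask_b, flask_c, flask_d below 0.02 m/s and horizontal distance between flask_b and base_b below 0.008 m and z of flask_b in the frame of base_b between 0.007 and 0.013 m and horizontal distance between flask_c and base_c below 0.008 m and z of flask_c in the frame of base_c between 0.007 and 0.013 m and horizontal distance between flask_d and base_d below 0.008 m and z of flask_d in the frame of base_d between 0.007 and 0.013 m); the robot touches nothing.
It fails at once if the amber bottle is shoved more than 30 mm or tipped over (distance of bottle from where it was at the start of the episode above 0.03 m or angle between bottle's own z axis and vertical above 0.4 rad).
It fails at once if the white flux dish is shoved more than 30 mm or tipped over (distance of dish from where it was at the start of the episode above 0.03 m or angle between dish's own z axis and vertical above 0.4 rad).
It fails at once if a flask is dropped: it comes down over its tree faster than 0.5 m/s ((horizontal distance between flask_a and base_a below 0.02 m and z of flask_a in the frame of base_a below 0.06 m and linear speed of flask_a above 0.5 m/s) or (horizontal distance between flask_b and base_b below 0.02 m and z of flask_b in the frame of base_b below 0.06 m and linear speed of flask_b above 0.5 m/s) or (horizontal distance between flask_c and base_c below 0.02 m and z of flask_c in the frame of base_c below 0.06 m and linear speed of flask_c above 0.5 m/s) or (horizontal distance between flask_d and base_d below 0.02 m and z of flask_d in the frame of base_d below 0.06 m and linear speed of flask_d above 0.5 m/s)).
It also fails if it takes over 96 s, if anything falls off the work surface, if the arm or the gripper's body presses on something with over 40 N, if the wrist force passes 120 N, or if a joint passes its speed limit or range.

ROBOT

A 7-joint arm with a two-finger parallel gripper is mounted at the origin on the work surface. World frame = base frame: x ahead of the robot, y to its left, z up, the work surface at z = 0. Lengths are in m, angles in rad, forces in N, time in s.
With the tool pointing down it reaches from about 0.4 to 0.875 m from the base axis. Payload 6.5 kg.
Tool frame: the origin (TCP) lies midway between the tips of the shut fingers; the grasp point (between the pads) lies 19 mm behind it (manip.hold_point_z is the distance from the TCP to the grasp point, in m); z points along the fingers, y is the line along which they close (so a half turn about z gives the same grasp; the last joint's range is limited). The gripper opens to 85 mm and grips with 20 to 120 N. Pads are 22 mm wide; open, the fingers measure 114 mm over their backs; the gripper's body (76 mm by 85 mm) begins 54 mm behind the grasp point. The pads swing forward as they close: fully open they stand 13 mm farther back than shut.
Start: joints at [1.103, 0.536, -0.004, 1.538, 0.003, 1.067, -0.071], TCP at [0.254, -0.598, 0.231] pointing down, gripper open.
Joint ranges: [-2.7, 2.7], [-0.37, 2.16], [-1.27, 1.26], [0.24, 2.4], [-1.31, 4.45], [0.19, 1.91], [-2.76, 2.76]. Speed limits (rad/s): [2.39, 2.39, 3.14, 3.14, 3.14, 3.14, 3.14].

INTERFACE

Orientations are given as a unit quaternion [w, x, y, z].
In Python, from bench import manip, claw, planner, vision, hand_in, telemetry gives the robot as it stands. Calls block until the motion is done:
- manip.goto(position, orientation): joint-space move of the TCP to a pose.
- manip.move_l(position, vel=0.15, rotation=None): straight line of the TCP; rotation=None keeps the orientation; vel is the mean speed in m/s.
- manip.movej(angles): joint-space move.
- claw.gripper_to(opening): finger opening in m; the grip force is fixed at half the most; returns when the fingers have stopped.
- manip.hold(seconds).
- planner.inverse_kinematics(position, orientation): joint angles nearest the present ones, or None.
- vision.capture(name): name is "scene" or "top" or "wrist"; returns a dict with "img" (400x640x3 uint8, red, green, blue), "fx", "fy", "cx", "cy" (pixels), "R" (3x3) and "t" (3): a world point X has camera coordinates R X + t. Camera axes: x right, y down, z forward; pixel columns grow to the right and rows downward; lengths in m; the calibration is good to about 2 mm. A picture is of the moment at which its call begins. There is no depth.
A pose or a line that the arm cannot do raises manip.IKError and nothing moves.
- hand_in(): hands the job in; it is judged then, once.
Trained networks look in a picture, given as the dict that the camera call returned (one of the last four; its "shot" number tells which), for a name from the list of things; names that differ only in an ending like _2 or _b are one class to them, and where a whole thing is asked for, a point or a joint stands for the part that bears it (a point fixed in the world has none). Each returns a list of dicts, best first, with "p" (0 to 1); they miss things now and then, are a little off and sometimes report something else, mostly with a low value. They report only what shows in the picture. A call takes as long as a camera call. They do not tell look-alikes from the thing itself.
- vision.boxes_of(picture, thing): "extent" ([left, top, right, bottom] in pixels, round what is visible of it).
- vision.outline_of(picture, thing): "pixels" (400x640 bool, what is visible of it) and "extent" ([left, top, right, bottom] in pixels, round what is visible of it).
- vision.place_of(picture, thing): "uv" ([column, row] in pixels: a listed point, or the origin of a listed thing).
Readings, each from a call of its own:
- telemetry.get_clock(): time.
- telemetry.get_qpos(): joint angles.
- telemetry.get_qd(): joint speeds.
- telemetry.get_effort(): joint torques, N m.
- telemetry.get_tool_pos(): TCP position.
- telemetry.get_tool_rot(): TCP orientation.
- telemetry.get_wrist_force(): force on the tool from outside, world axes, zero at the start.
- telemetry.get_moment(): the same for the moment, N m.
- telemetry.get_grip_width(): finger opening in m.
- telemetry.get_grasp_force(): force on a finger pad.
Only numpy, scipy, OpenCV 4.12 (cv2) and the standard library are available. Lean on these libraries where they do the work, as an engineer would, in place of code of your own. Each camera call takes 0.05 s, during which the arm holds its last target. There are 200 camera calls.

## Working session

There is one attempt and no reset: what is moved stays moved. The work goes in short steps, each a Python script; the robot and the scene stay as the last script left them, time stands still between calls to the robot, and variables do not carry over. Pictures are saved under pics/ and viewed, at most 14 in all, crops included, and the job is handed in when it is done.

```bash
ls; mkdir -p pics; python3 - <<'E'
from bench import manip, claw, planner, vision, hand_in, telemetry
import cv2
for n in ("top","scene"):
    p=vision.capture(n); cv2.imwrite(f"pics/{n}0.png",p["img"][:,:,::-1])
    print(n,p["fx"],p["cx"],p["cy"],p["R"],p["t"])
    for k in "flask_a flask_b flask_c flask_d base_a base_b base_c base_d bottle dish".split():
        print(k,[([round(v) for v in d["extent"]],round(d["p"],2)) for d in vision.boxes_of(p,k)][:9])
print(telemetry.get_clock(),telemetry.get_tool_rot(),manip.hold_point_z)
E
```

```text
pics
top 430.29311278874553 322.07288817482146 204.07747948940582 [[ 0.01860554 -0.99965851  0.01834909]
 [-0.99078101 -0.02089721 -0.13385181]
 [ 0.13418954 -0.01568955 -0.99083147]] [-0.05825655  0.51796036  0.93388645]
flask_a [([127, 217, 167, 251], 0.87), ([409, 144, 438, 171], 0.85), ([240, 223, 260, 244], 0.62)]
flask_b [([127, 217, 167, 251], 0.87), ([409, 144, 438, 171], 0.85), ([240, 223, 260, 244], 0.62)]
flask_c [([127, 217, 167, 251], 0.87), ([409, 144, 438, 171], 0.85), ([240, 223, 260, 244], 0.62)]
flask_d [([127, 217, 167, 251], 0.87), ([409, 144, 438, 171], 0.85), ([240, 223, 260, 244], 0.62)]
base_a [([168, 144, 198, 173], 0.85), ([438, 177, 455, 201], 0.8), ([430, 221, 449, 236], 0.78), ([324, 148, 359, 183], 0.72), ([424, 258, 442, 275], 0.69), ([393, 233, 412, 249], 0.64), ([332, 218, 357, 242], 0.63), ([468, 224, 487, 243], 0.58)]
base_b [([168, 144, 198, 173], 0.85), ([438, 177, 455, 201], 0.8), ([430, 221, 449, 236], 0.78), ([324, 148, 359, 183], 0.72), ([424, 258, 442, 275], 0.69), ([393, 233, 412, 249], 0.64), ([332, 218, 357, 242], 0.63), ([468, 224, 487, 2
[... 1742 characters left out ...]
, ([176, 183, 200, 199], 0.58), ([187, 160, 203, 176], 0.58)]
base_c [([430, 269, 468, 303], 0.9), ([245, 166, 262, 187], 0.72), ([286, 180, 312, 205], 0.71), ([236, 157, 249, 170], 0.65), ([208, 165, 226, 184], 0.64), ([256, 214, 293, 249], 0.6), ([176, 183, 200, 199], 0.58), ([187, 160, 203, 176], 0.58)]
base_d [([430, 269, 468, 303], 0.9), ([245, 166, 262, 187], 0.72), ([286, 180, 312, 205], 0.71), ([236, 157, 249, 170], 0.65), ([208, 165, 226, 184], 0.64), ([256, 214, 293, 249], 0.6), ([176, 183, 200, 199], 0.58), ([187, 160, 203, 176], 0.58)]
bottle [([243, 181, 261, 206], 0.68)]
dish [([316, 213, 332, 226], 0.79)]
1.1 [4.32547983e-05 9.79886756e-01 1.99554363e-01 1.83238246e-06] 0.0187
```

View pics/top0.png

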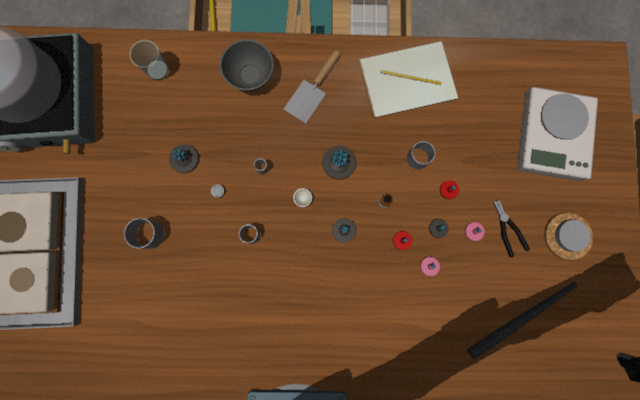

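View pics/scene0.png

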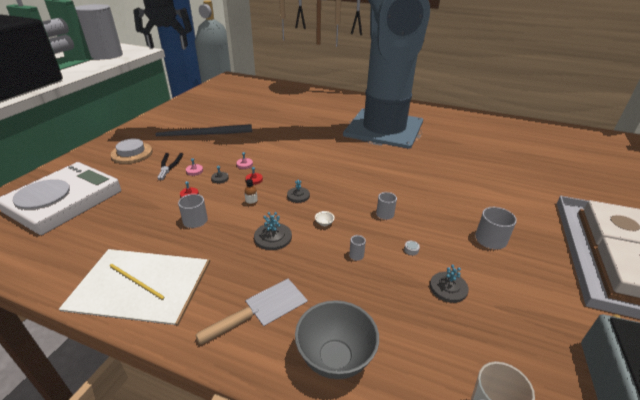

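The top view shows these items:
- **Flasks:** (147,234), (421,154), (249,233) and (260,165), which should be d, c, b and a by size.
- **Grey bases:** (340,162), (184,158), (344,230) and (438,228), which should be d, c, b and a.
- **Bystanders:** bottle (387,201) and dish (303,198).
- **base_a candidates:** grey (438,228), red (450,190) and (403,240), pink (476,231) and (431,267). The grey one fits the description; the crop below is to confirm that.

Next I'll fit positions from both cameras, with a size check.

```bash
cat > h.py <<'E'
from bench import manip, claw, planner, vision, hand_in, telemetry
import numpy as np, cv2, json
from scipy.optimize import least_squares
FD=dict(a=(30,42),b=(42,48),c=(54,54),d=(66,62)); BD=dict(a=(44,10,40),b=(56,16,46),c=(68,26,52),d=(80,34,60))
A=np.linspace(0,2*np.pi,48,endpoint=False); C=np.c_[np.cos(A),np.sin(A),0*A]
def ring(d,z): return C*d/2000+[0,0,z/1000]
def model(n):
    k=n[-1]
    if n[0]=='f': d,h=FD[k]; return np.r_[ring(d,0),ring(d,h)]
    if n=='bottle': return np.r_[ring(28,0),ring(28,40),ring(14,64)]
    if n=='dish': return np.r_[ring(30,0),ring(44,18)]
    d,t,h=BD[k]; return np.r_[ring(d,0),ring(d,10),ring(t,h)]
def proj(p,X):
    c=X@np.array(p["R"]).T+p["t"]; return np.c_[p["fx"]*c[:,0]/c[:,2]+p["cx"],p["fy"]*c[:,1]/c[:,2]+p["cy"]]
def mbox(p,n,xy):
    u=proj(p,model(n)+[xy[0],xy[1],0]); return np.r_[u.min(0),u.max(0)]
def fit(n,views,xy0):   # views: [(picture, box)]
    return least_squares(lambda q:np.concatenate([mbox(p,n,q)+[-.0,-.0,0,0]-b for p,b in views]),xy0,loss='soft_l1',x_scale=.01)
def ray(p,uv,z):
    R=np.array(p["R"]);c=-R.T@p["t"];d=R.T@[(uv[0]-p["cx"])/p["fx"],(uv[1]-p["cy"])/p["fy"],1]
    return (c+d*(z-c[2])/d[2])[:2]
def pick(p,n,xy,kind=vision.boxes_of):
    m=mbox(p,n,xy);ctr=(m[:2]+m[2:])/2
    c=[d for d in kind(p,n)]
    if not c:return None
    d=min(c,key=lambda d:np.hypot(*((np.array(d["extent"][:2])+d["extent"][2:])/2-ctr)))
    b=np.array(d["extent"],float); return b if np.hypot(*((b[:2]+b[2:])/2-ctr))<max(15,.6*(m[2]-m[0])) else None
E
python3 - <<'E'
from h import *
top=vision.capture("top");sc=vision.capture("scene")
px=dict(flask_a=(260,165),flask_b=(249,233),flask_c=(421,154),flask_d=(143,234),base_a=(438,228),base_b=(344,230),base_c=(184,158),base_d=(340,162),bottle=(387,201),dish=(303,198))
out={}
for n,uv in px.items():
    xy=ray(top,uv,.02); v=[]
    for p in (top,sc):
        b=pick(p,n,xy)
        if b is not None: v.append((p,b))
    if v:
        r=fit(n,v,xy); xy=r.x; each=[fit(n,[w],xy).x.round(4) for w in v]
        alt={k:round(fit(n[:-1]+k,v,xy).cost,1) for k in 'abcd'} if n[-2]=='_' else ''
        print(n,xy.round(4),'r%.3f'%np.hypot(*xy),round(r.cost,1),*each,alt)
    else: print(n,'none',xy)
    out[n]=list(map(float,xy))
json.dump(out,open("pos.json","w"))
print(telemetry.get_clock())
i=top["img"][130:290,310:510,::-1]; cv2.imwrite("pics/crop_a.png",cv2.resize(i,None,fx=3.5,fy=3.5,interpolation=cv2.INTER_CUBIC))
E
```

```text
flask_a [0.604  0.0987] r0.612 9.9 [0.6022 0.0902] [0.6093 0.1021] {'a': np.float64(9.9), 'b': np.float64(16.6), 'c': np.float64(37.3), 'd': np.float64(61.6)}
flask_b [0.4503 0.115 ] r0.465 7.4 [0.4492 0.113 ] [0.4564 0.1202] {'a': np.float64(11.1), 'b': np.float64(7.4), 'c': np.float64(22.8), 'd': np.float64(45.1)}
flask_c [ 0.6361 -0.2769] r0.694 6.1 [ 0.6354 -0.2797] [ 0.6417 -0.27  ] {'a': np.float64(35.4), 'b': np.float64(13.6), 'c': np.float64(6.1), 'd': np.float64(22.0)}
flask_d [0.4502 0.3445] r0.567 7.5 [0.4493 0.3418] [0.4488 0.3464] {'a': np.float64(76.4), 'b': np.float64(51.9), 'c': np.float64(27.7), 'd': np.float64(7.5)}
base_a [ 0.4724 -0.3195] r0.570 3.8 [ 0.4745 -0.3208] [ 0.472  -0.3178] {'a': np.float64(3.8), 'b': np.float64(19.1), 'c': np.float64(37.8), 'd': np.float64(57.3)}
base_b [ 0.4638 -0.0959] r0.474 6.1 [ 0.4638 -0.1002] [ 0.4644 -0.0906] {'a': np.float64(13.1), 'b': np.float64(6.1), 'c': np.float64(15.4), 'd': np.float64(34.3)}
base_c [0.6249 0.2777] r0.684 7.7 [0.6251 0.2762] [0.623 0.278] {'a': np.float64(32.2), 'b': np.float64(11.9), 'c': np.float64(7.7), 'd': np.float64(25.0)}
base_d [ 0.619  -0.0865] r0.625 13.1 [ 0.6186 -0.0952] [ 0.6241 -0.0786] {'a': np.float64(50.6), 'b': np.float64(30.6), 'c': np.float64(14.9), 'd': np.float64(13.1)}
bottle [ 0.5284 -0.191 ] r0.562 0.4 [ 0.5284 -0.191 ] 
dish [ 0.5352 -0.0022] r0.535 10.4 [ 0.533  -0.0023] [ 0.5354 -0.0022] 
2.2
```

View pics/crop_a.png

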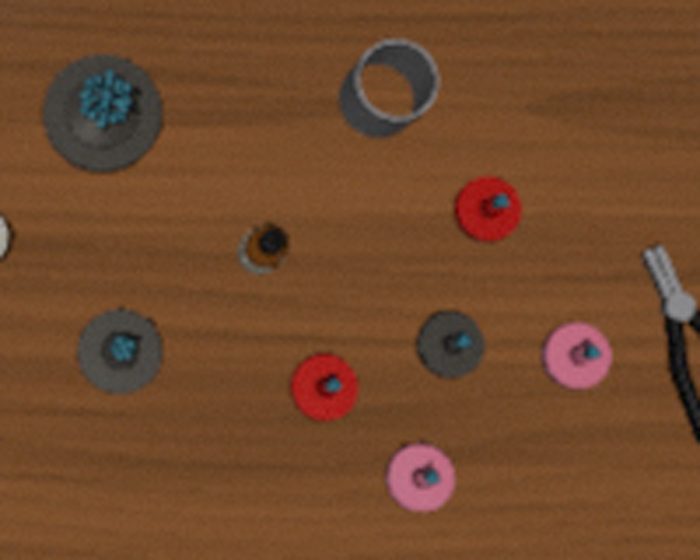

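The crop confirms base_a is the grey disc at crop (450,344). Its red and pink neighbours are to be left alone. The sizes match for all eight parts. Next I'll take a close wrist look over flask_b and base_b.

```bash
cat >> h.py <<'E'
Q=[0,1,0,0]
P=json.load(open("pos.json"))
def hover(xy,z=.25): manip.goto([xy[0],xy[1],z],Q)
def seg(p,n,xy):
    "box of the grey thing n (low saturation blob at its predicted place)"
    s=cv2.cvtColor(cv2.GaussianBlur(p["img"],(3,3),0),cv2.COLOR_RGB2HSV)
    m=((s[...,1]<90)|((s[...,0]>80)&(s[...,0]<125))).astype(np.uint8)
    m=cv2.morphologyEx(m,cv2.MORPH_CLOSE,np.ones((5,5)))
    k,lab,st,ce=cv2.connectedComponentsWithStats(m)
    b=mbox(p,n,xy); c=(b[:2]+b[2:])/2; a=(b[2]-b[0])*(b[3]-b[1])
    g=[i for i in range(1,k) if st[i,4]>.25*a and st[i,2]*st[i,3]<2.5*a]
    if not g: return None
    i=min(g,key=lambda i:np.hypot(*(st[i,:2]+st[i,2:4]/2-c)))
    return np.r_[st[i,:2]-.5,st[i,:2]+st[i,2:4]-.5]
def look(n,xy):
    p=vision.capture("wrist"); b=seg(p,n,xy)
    if b is None: print("no seg",n); return p,None
    r=fit(n,[(p,b)],xy); print(n,"box",b,"xy",r.x.round(4),"cost",round(r.cost,1),"d",(1e3*(r.x-xy)).round(1)); return p,r.x
E
python3 - <<'E'
from h import *
for n in("flask_b","base_b"):
    hover(P[n]); p,xy=look(n,P[n]); cv2.imwrite(f"pics/w_{n}.png",p["img"][:,:,::-1])
    R=np.array(p["R"]);print(mbox(p,n,P[n]).round(),-R.T@p["t"],telemetry.get_tool_pos(),telemetry.get_clock(),vision.boxes_of(p,n)[:2])
top=vision.capture("top")
for n in P:
    if n[-2]=='_':
        b=seg(top,n,P[n]); r=fit(n,[(top,b)],P[n]) ; print(n,r.x.round(4),round(r.cost,1))
E
```

```text
flask_b box [295.5 152.5 336.5 198.5] xy [0.4491 0.116 ] cost 0.5 d [-1.2  1. ]
[297. 152. 337. 197.] [0.53011896 0.11534652 0.39155442] [0.45059752 0.11434719 0.24993206] 4.8667 [{'extent': [320.5, 0.0, 353.4, 38.9], 'p': 0.98}, {'extent': [57.7, 145.9, 149.7, 215.6], 'p': 0.91}]
base_b box [296.5 146.5 343.5 193.5] xy [ 0.4635 -0.0971] cost 0.6 d [-0.4 -1.2]
[295. 146. 343. 194.] [ 0.5435169  -0.09330787  0.3917102 ] [ 0.46417373 -0.09385077  0.25012309] 5.825 [{'extent': [485.7, 147.8, 524.8, 185.0], 'p': 0.93}, {'extent': [295.1, 147.4, 345.9, 195.3], 'p': 0.88}]
flask_a [0.6074 0.0952] 0.5
flask_b [0.4498 0.1144] 0.2
flask_c [ 0.5006 -0.4787] 28.3
flask_d [0.4453 0.3465] 0.2
base_a [0.6114 0.0973] 5.5
base_b [0.4516 0.1177] 5.7
base_c [0.624 0.278] 1.6
base_d [ 0.7673 -0.0015] 16.4
```

```bash
python3 -c "
import cv2;import numpy as np
cv2.imwrite('pics/w1.png',cv2.resize(np.vstack([cv2.imread('pics/w_flask_b.png'),cv2.imread('pics/w_base_b.png')]),(480,600)))"
```

```text
(no output)
```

View pics/w1.png

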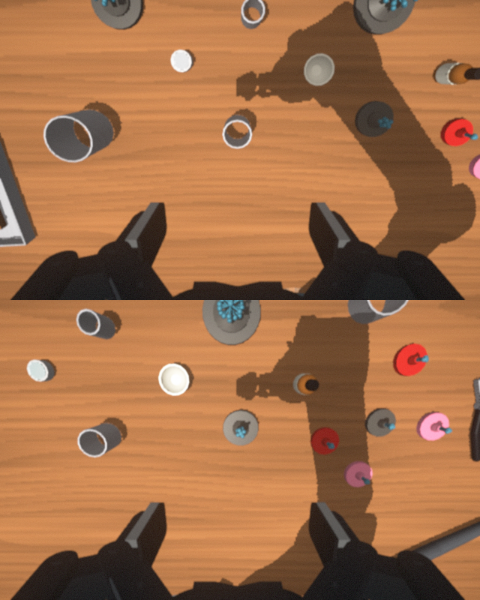

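Both looks show the target centred. flask_b is at about (316,176) and base_b at (320,170), and the fits agree with the top view to about 1 mm. I'll measure the other six the same way.

```bash
python3 - <<'E'
from h import *
M={"flask_b":[.4491,.1160],"base_b":[.4635,-.0971]}
for n in("base_a","flask_c","base_d","flask_a","base_c","flask_d"):
    hover(P[n]); p,xy=look(n,P[n]); M[n]=None if xy is None else list(map(float,xy))
json.dump({**P,**M},open("meas.json","w")); print(telemetry.get_clock(),telemetry.get_tool_pos(),telemetry.get_qpos().round(2))
E
```

```text
base_a box [299.5 152.5 335.5 188.5] xy [ 0.4721 -0.3166] cost 1.6 d [-0.2  2.9]
flask_c box [287.5 143.5 340.5 201.5] xy [ 0.6388 -0.2721] cost 0.3 d [2.7 4.8]
base_d box [279.5 131.5 347.5 198.5] xy [ 0.6236 -0.0843] cost 0.8 d [4.6 2.2]
flask_a box [303.5 155.5 332.5 188.5] xy [0.6061 0.096 ] cost 0.4 d [ 2.1 -2.7]
base_c box [286.5 141.5 343.5 198.5] xy [0.6248 0.2788] cost 0.8 d [-0.1  1.1]
flask_d box [280.5 147.5 345.5 217.5] xy [0.4453 0.3479] cost 0.3 d [-4.9  3.4]
10.9083 [0.45242133 0.34304001 0.25016765] [-0.29  0.44 -0.58  1.72  0.27  1.07 -2.53]
```

```bash
cat >> h.py <<'E'
ZG=dict(a=.012,b=.016,c=.018,d=.018)
M=json.load(open("meas.json")) if __import__("os").path.exists("meas.json") else P
def grab(k):
    x,y=M["flask_"+k]; d=FD[k][0]/1000
    manip.goto([x,y,.14],Q); claw.gripper_to(.085)
    manip.move_l([x,y,ZG[k]],vel=.1); manip.hold(.15); t0=telemetry.get_tool_pos()
    claw.gripper_to(d-.006); w=telemetry.get_grip_width()
    print(k,"tcp",t0.round(4),"width",round(w,4),"force",telemetry.get_grasp_force())
    assert abs(w-d)<.004
    manip.move_l([x,y,.15],vel=.15); print("F",telemetry.get_wrist_force().round(2),"w",telemetry.get_grip_width())
def place(k,view=False):
    x,y=M["base_"+k]; d=FD[k][0]/1000
    manip.move_l([x,y,.15],vel=.3); manip.hold(.3)
    print("over",telemetry.get_tool_pos().round(4))
    if view: p=vision.capture("wrist"); cv2.imwrite(f"pics/over_{k}.png",p["img"][:,:,::-1])
    manip.move_l([x,y,ZG[k]+.03],vel=.12); f0=telemetry.get_wrist_force()
    manip.move_l([x,y,ZG[k]+.0105],vel=.04); manip.hold(.3)
    print("F",(telemetry.get_wrist_force()-f0).round(2),"tcp",telemetry.get_tool_pos().round(4),telemetry.get_clock())
def release(k):
    x,y=M["base_"+k]; d=FD[k][0]/1000
    claw.gripper_to(min(.085,d+.02)); manip.hold(.1)
    manip.move_l([x,y,.16],vel=.12); print("done",k,telemetry.get_clock())
E
python3 - <<'E'
from h import *
grab("d"); place("d",True)
E
```

```text
d tcp [0.4457 0.3481 0.0185] width 0.066 force 64.89506606943905
F [ 0.56  0.67 -2.45] w 0.06579963274595478
over [ 0.6235 -0.0837  0.1501]
F [-3.89 -0.34  7.79] tcp [ 0.6232 -0.0843  0.0289] 18.5083
```

View pics/over_d.png

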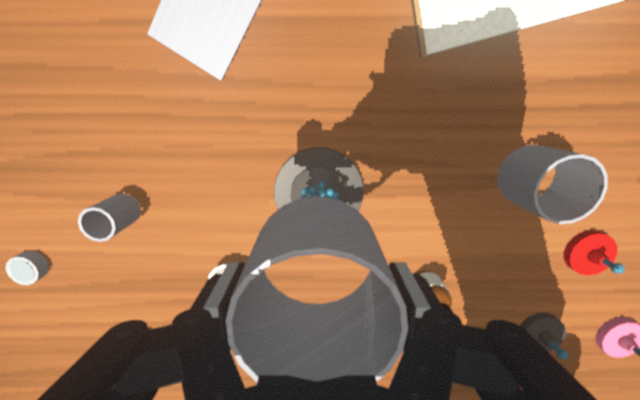

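The picture shows the flask gripped squarely, centred at about (318,290), with base_d ahead at (318,190). The contact force at the bottom is small, so I'll release and look.

```bash
cat >> h.py <<'E'
def check(k):
    "fit the flask standing on the disc, from the wrist camera at hover height"
    x,y=M["base_"+k]; manip.goto([x-.03,y,.25],Q); manip.hold(.2)
    p=vision.capture("wrist"); cv2.imwrite(f"pics/chk_{k}.png",p["img"][130:,160:480,::-1] if 0 else p["img"][60:300,160:480,::-1]); return p
E
python3 - <<'E'
from h import *
release("d"); check("d")
E
```

```text
done d 20.1833
```

View pics/chk_d.png

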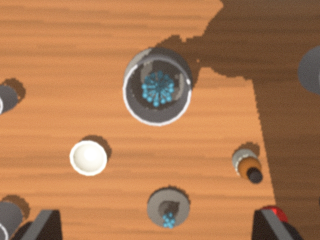

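Flask_d is down over its tree, with the rim centred at crop (157,90). The bottle and dish have not moved. Next: c, b and a.

```bash
python3 - <<'E'
from h import *
for k in "cba": grab(k); place(k); release(k)
manip.goto([.45,.1,.35],Q); manip.hold(.2)
t=vision.capture("top"); s=vision.capture("scene")
cv2.imwrite("pics/end.png",np.vstack([cv2.resize(t["img"][120:270,110:510],(800,300)),cv2.resize(s["img"][140:310,150:540],(688,300)) if 0 else cv2.resize(s["img"][155:305,120:520],(800,300))])[:,:,::-1])
def top_ring(n,z): 
    d,h=FD[n]; return ring(d,h+z)
for k in "abcd":
    x,y=M["base_"+k]; print(k,[proj(t,ring(FD[k][0],FD[k][1]+10)+[x,y,0]).mean(0).round(1)])
print(telemetry.get_clock())
E
```

```text
c tcp [ 0.6392 -0.2723  0.0187] width 0.0524 force 63.16734977066517
F [ 0.36  0.35 -2.61] w 0.05236522183048167
over [0.6249 0.2783 0.15  ]
F [-4.04 -2.8   6.68] tcp [0.6244 0.2786 0.0286] 29.1833
done c 30.8667
b tcp [0.4495 0.116  0.0165] width 0.0409 force 59.618478789925575
F [-0.48 -0.46 -0.66] w 0.040282031156312646
over [ 0.4636 -0.0959  0.15  ]
F [-1.78 -0.13  5.53] tcp [ 0.4632 -0.0971  0.0264] 38.2667
done b 39.9667
a tcp [0.6065 0.096  0.0125] width 0.0293 force 58.93415671773255
F [-0.4  -0.67 -1.18] w 0.02905052256044301
over [ 0.4724 -0.3161  0.15  ]
F [-1.29  0.49 -0.25] tcp [ 0.4721 -0.3166  0.0223] 48.3667
done a 50.0917
a [array([443.4, 226.6])]
b [array([344.3, 228.3])]
c [array([175.2, 151.8])]
d [array([339.7, 155.2])]
52.0667
```

View pics/end.png

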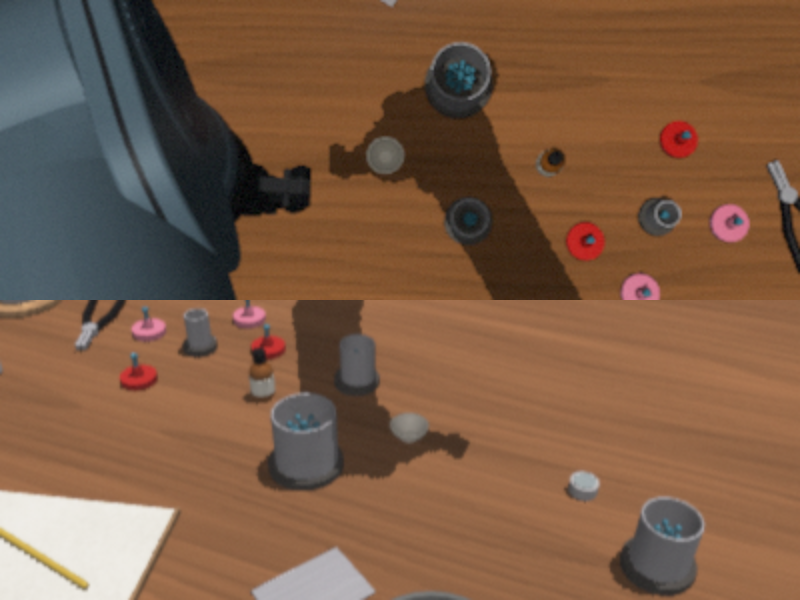

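All four stand on their bases and the bystanders have not moved. As a final check of seating and tilt, I'll overlay the predicted seated outline on enlarged crops.

```bash
python3 - <<'E'
from h import *
s=vision.capture("scene"); rows=[]
for k in "abcd":
    x,y=M["base_"+k]; rs=[proj(s,ring(FD[k][0],z)+[x,y,0]) for z in(10,10+FD[k][1])]
    c=np.r_[rs[0],rs[1]].mean(0).round().astype(int); S=7
    im=cv2.resize(s["img"][c[1]-20:c[1]+21,c[0]-28:c[0]+29],None,fx=S,fy=S,interpolation=cv2.INTER_CUBIC)[:,:,::-1].copy()
    raw=im.copy()
    for r in rs: cv2.polylines(im,[((r-c+[28.5,20.5])*S).astype(np.int32)],True,(0,255,255),1)
    rows.append(im)
cv2.imwrite("pics/ver.png",np.vstack([np.hstack(rows[:2]),np.hstack(rows[2:])]))
print(telemetry.get_wrist_force().round(1),telemetry.get_clock())
E
```

```text
[ 0.6  0.3 -0.1] 52.1167
```

View pics/ver.png

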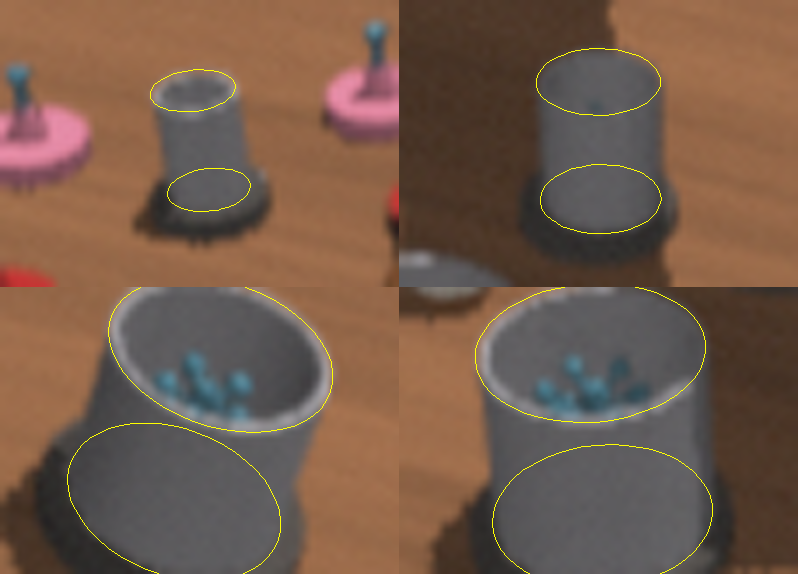

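a, b and d match. For c the foot is cut off by the crop, so I'll take one closer look at it.

```bash
python3 - <<'E'
from h import *
s=vision.capture("scene")
x,y=M["base_c"]; manip.goto([x-.12,y,.2],Q); manip.hold(.2); w=vision.capture("wrist"); ims=[]
for p,S,a,b in((s,9,22,32),(w,3,66,96)):
    rs=[proj(p,ring(d,z)+[x,y,0]) for d,z in((54,10),(54,64),(68,10))]
    c=np.vstack(rs).mean(0).round().astype(int); print(c)
    im=p["img"][max(0,c[1]-a):c[1]+a,max(0,c[0]-b):c[0]+b]; o=np.minimum(c,[b,a])
    im=cv2.resize(im,None,fx=S,fy=S,interpolation=cv2.INTER_CUBIC)[:,:,::-1]; im=np.clip(im*1.6,0,255).astype(np.uint8)
    for r in rs: cv2.polylines(im,[((r-c+o+.5)*S).astype(np.int32)],True,(0,255,255),1)
    ims.append(cv2.resize(im,(400,int(400*im.shape[0]/im.shape[1]))))
h=max(i.shape[0] for i in ims)
cv2.imwrite("pics/ver_c.png",np.hstack([cv2.copyMakeBorder(i,0,h-i.shape[0],0,0,0) for i in ims])); print(telemetry.get_clock())
E
```

```text
[452 278]
[316  51]
53.3667
```

View pics/ver_c.png

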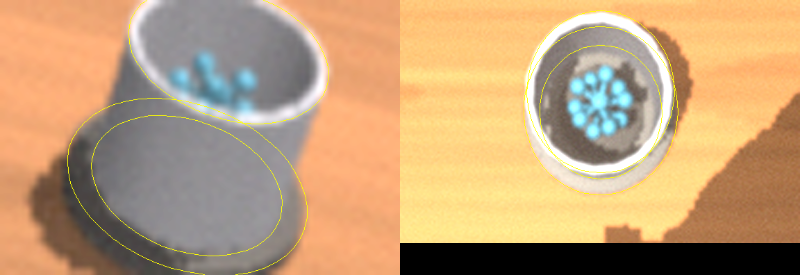

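The rim and disc outlines both fit, so c is seated and upright. Handing in.

```bash
python3 -c "
from h import *
print(hand_in())"
```

```text
the job is handed in; nothing more can be done
None
```

I placed all four flasks over the trees on their matching bases and released them, then handed the job in at about 53 s. In the final pictures they stand upright and seated, and the bottle and dish look undisturbed; the hand-in did not return a verdict.

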